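# Return a sample board to the desk rack

### The arm

A 7-joint arm with a two-finger parallel gripper is mounted at the origin on the work surface. World frame = base frame: x ahead of the robot, y to its left, z up, the work surface at z = 0. Lengths are in m, angles in degrees, forces in N, time in s.
With the tool pointing down it reaches from about 0.425 to 0.875 m from the base axis. Payload 4.7 kg.
Tool frame: the origin (TCP) lies at the very end of the fingers, on their centre line; the grasp point (between the pads) lies 19 mm behind it; z points along the fingers, y is the line along which they close (so a half turn about z gives the same grasp; the last joint's range is limited). The gripper opens to 87 mm and grips with 3 to 60 N. Pads are 19 mm wide; open, the fingers measure 117 mm over their backs; the gripper's body (75 mm by 190 mm) begins 51 mm behind the grasp point.
Start: joints at [-69.15, 18.392, -4.016, 83.108, 1.295, 78.541, -3.26], TCP at [0.223, 0.611, 0.223] pointing down, gripper open.
Joint ranges: [-163.93, 163.93], [-17.29, 119.83], [-79.2, 71.16], [3.27, 140.29], [-89.18, 269.18], [5.43, 117.66], [-154.24, 154.24]. Speed limits (degrees/s): [147.25, 147.25, 180, 180, 180, 180, 180].

### API

Orientations are given as [roll, pitch, yaw] about the fixed x, y, z axes, in that order (R = Rz(yaw) Ry(pitch) Rx(roll)).
In Python, from cell import get_obs, cams, ticket, finder gives the robot as it stands.
- The arm moves only by the shell command python3 -m creep 'ROWS' [FORCE]. ROWS is text: rows parted by semicolons, each of 5 numbers parted by spaces: the shift along the world's x, y, z in m, then the turn about the world's z in degrees, then the finger opening in m, from 0 to 0.087. A call has 1 to 8 rows; each row shifts and turns the commanded pose from where the row before left it; what a row does not reach is not made up. A row lasts 1/8 s, in which the tool goes at most 62.5 mm and 10.7 degrees, less where a joint would pass 70% of its speed; a pose out of reach is approached as far as the arm can. A call with a gripper value outside its range is refused whole. The fingers move at their own pace and stop on an object; FORCE is the grip in N (left out, the last holds). Time passes only in rows, so rows that do not move let the fingers close. It gives the time, the measured TCP pose, the force, the opening and the grip force at its end, in the units of the state.
- get_obs(): the state, without advancing time (a new reading comes with each control period).
- cams.read_camera(name): name is "side" or "top" or "wrist"; returns the picture (480x640x3 uint8, red, green, blue); there is no depth.
- cams.calibration(name): a dict with "fx", "fy", "cx", "cy" (pixels), "extrinsics" (4x4, takes a point from world to camera coordinates). Camera axes: x right, y down, z forward; pixel columns grow to the right and rows downward; lengths in m; the calibration is good to about 2 mm. The wrist camera is an equidistant fisheye: a pixel r from the principal point sees the ray r / f radians off the axis. A picture is of the moment at which its call begins: read the wrist's pose just before it. calibration takes no time and is no camera call; for the wrist camera it gives the pose at the moment of the call.
- ticket.sign_off(): hands the job in; it is judged then, once.
Trained networks look in the newest picture that a camera, given by its name, has taken for a name from the list of things; names that differ only in an ending like _2 or _b are one class to them, and where a whole thing is asked for, a point or a joint stands for the part that bears it (a point fixed in the world has none). Each returns a list of dicts, best first, with "p" (0 to 1); they miss things now and then, are a little off and sometimes report something else, mostly with a low value. They report only what shows in the picture. A call takes as long as a camera call. They do not tell look-alikes from the thing itself.
- finder.masks_of(name, camera): "mask" (480x640 bool, what is visible of it) and "xy" ([column, row] in pixels, amid what is visible of it).
- finder.tip_of(name, camera): "xy" ([column, row] in pixels: a listed point, or the origin of a listed thing).
The state is a dict: "time_s": time; "qpos": joint angles; "joint_velocities": joint speeds; "effort": joint torques, N m; "tool_pos": TCP position; "tool_rot": TCP orientation; "force": force on the tool from outside, world axes, zero at the start; "wrist_torque": the same for the moment, N m; "grip_width": finger opening in m; "grasp_force": force on a finger pad.
Only numpy, scipy, OpenCV 4.12 (cv2) and the standard library are available. Lean on these libraries where they do the work, as an engineer would, in place of code of your own. Each camera call takes 0.05 s, during which the arm holds its last target. There are 200 camera calls.

### The job

One slot of the wooden desk rack is empty. Take the spare plywood sample board that lies flat on the desk, rest it on its short end on the sloping easel (lower end on the ledge) and let go of it; then take it again by its upper end and lower it, still held, down to the floor of the empty slot, so that it stands upright and centred in the rack like the others before you let go. Leave the other boards and the mug, stapler and tape roll where they are.

Things in the scene. Friction and masses are not known exactly. Their poses are not given: they have to be found in the camera images.
- spare: the spare sample board: plain plywood, 140 x 60 x 12 mm, at first lying flat on the desk. Origin at the centre of the board's volume; x along its 140 mm length, y along its 60 mm width, z across its 12 mm thickness. Both faces and both ends are alike
- rack: fixed wooden block 85 (x) by 205 (y) by 53 mm high with four slots. Origin at the centre of its underside, z up. The slots run along its x, open at the top and both ends, and are spaced 50 mm apart along its y. Each is 17 mm wide (y) and 45 mm deep, its floor 8 mm above the desk; solid wood 33 mm wide between slots
- slot0 (a point): centre of the floor of rack slot 0 (y = -75 mm in the rack's frame, 8 mm above the desk, 45 mm below the rack's top); axes as the rack's. Slots 0 to 3 go towards the rack's +y; three hold boards, one is empty, and which one varies
- slot1 (a point): centre of the floor of rack slot 1 (y = -25 mm in the rack's frame, 8 mm above the desk, 45 mm below the rack's top); axes as the rack's. Slots 0 to 3 go towards the rack's +y; three hold boards, one is empty, and which one varies
- slot2 (a point): centre of the floor of rack slot 2 (y = 25 mm in the rack's frame, 8 mm above the desk, 45 mm below the rack's top); axes as the rack's. Slots 0 to 3 go towards the rack's +y; three hold boards, one is empty, and which one varies
- slot3 (a point): centre of the floor of rack slot 3 (y = 75 mm in the rack's frame, 8 mm above the desk, 45 mm below the rack's top); axes as the rack's. Slots 0 to 3 go towards the rack's +y; three hold boards, one is empty, and which one varies
- board0: one of the sample boards already standing in the rack (bystander, leave it): plain plywood 140 x 60 x 12 mm, identical to the spare, standing on a short end. Origin at the centre of its underside (the lower short end), z up along its 140 mm length, x along its 60 mm width, y across its 12 mm thickness. Which slot it stands in varies
- board1: one of the sample boards already standing in the rack (bystander, leave it): plain plywood 140 x 60 x 12 mm, identical to the spare, standing on a short end. Origin at the centre of its underside (the lower short end), z up along its 140 mm length, x along its 60 mm width, y across its 12 mm thickness. Which slot it stands in varies
- board2: one of the sample boards already standing in the rack (bystander, leave it): plain plywood 140 x 60 x 12 mm, identical to the spare, standing on a short end. Origin at the centre of its underside (the lower short end), z up along its 140 mm length, x along its 60 mm width, y across its 12 mm thickness. Which slot it stands in varies
- easel: fixed wooden easel, base 130 x 70 mm. Origin on the desk, z up. Its sloping face looks to -x and up, rising towards +x at 50 deg from horizontal: a strip 40 mm wide, 85 mm long. At its foot a ledge 60 mm wide stands out 22 mm square to the face; they meet at x = -20, z = 30 mm. A resting board stands out 10 mm past the strip at each side, 55 mm at the top
- easel_rest (a point): the point where the centre of the board lies when it rests on the easel, lower short end on the ledge, back against the face: (20, 0, 87) mm in the easel's frame; axes as the easel's (not sloped)
- mug: bystander: white mug, 80 mm across, 90 mm high. Origin at the centre of its underside
- stapler: bystander: grey desk stapler, 140 x 36 x 60 mm high, long along its x. Origin at the centre of its underside
- tape: bystander: roll of paper tape lying flat, 100 mm across, 45 mm high. Origin at the centre of its underside
Mind the look-alikes: they are no part of the job. Leave any turquoise look-alike of the easel alone. What is shaped like the spare but orange is not meant.

How it is judged:
By the outcome, as a careful person would: the job done as asked, in the order asked, and still so for the second after the job is handed in, with the robot touching nothing.
It also fails if it takes over 64 s, if anything falls off the work surface, if the arm or the gripper's body presses on something with over 40 N, if the wrist force passes 120 N, or if a joint passes its speed limit or range.

## Working session

There is one attempt and no reset: what is moved stays moved. The work goes in short steps, Python scripts to look and compute and a shell command to move; the robot and the scene stay as the last step left them, time stands still between calls to the robot, and variables do not carry over. Pictures are saved under pics/ and viewed, at most 10 in all, crops included, and the job is handed in when it is done.

```bash
ls; mkdir -p pics
cat > h.py <<'E'
import numpy as np,cv2
from cell import get_obs,cams,ticket,finder
def ray(cam,xy):
    c=cams.calibration(cam);E=np.array(c["extrinsics"]);u=(xy[0]-c["cx"])/c["fx"];v=(xy[1]-c["cy"])/c["fy"]
    d=np.array([u,v,1.])
    if cam=="wrist":
        r=np.hypot(u,v);d=np.array([u/r*np.sin(r),v/r*np.sin(r),np.cos(r)]) if r>0 else np.array([0,0,1.])
    R=E[:3,:3];return -R.T@E[:3,3],R.T@d
def atz(cam,xy,z):
    o,d=ray(cam,xy);return o+d*(z-o[2])/d[2]
def proj(cam,P):
    c=cams.calibration(cam);p=(np.array(c["extrinsics"])@np.c_[np.atleast_2d(P),np.ones(len(np.atleast_2d(P)))].T)[:3].T
    return np.c_[c["fx"]*p[:,0]/p[:,2]+c["cx"],c["fy"]*p[:,1]/p[:,2]+c["cy"]]
E
python3 - <<'E'
from h import *
for cam in("top","side"):
    im=cams.read_camera(cam);cv2.imwrite(f"pics/{cam}0.png",im[:,:,::-1])
    print(cam,ray(cam,(320,240)))
    for n in("spare","rack","easel","easel_rest","slot0","slot1","slot2","slot3","board0"):
        for r in (finder.tip_of(n,cam))[:4]:
            print(n,np.round(r["p"],2),np.round(r["xy"]), np.round(atz(cam,r["xy"],{"spare":.006,"easel_rest":.087}.get(n,.008 if "slot" in n else 0)),3))
    for r in finder.masks_of("spare",cam)[:5]:
        m=r["mask"].astype(np.uint8);print("mask",round(r["p"],2),r["xy"],m.sum(),cv2.minAreaRect(cv2.findNonZero(m)),im[r["mask"]].mean(0))
o=get_obs();print(o["tool_pos"],o["tool_rot"],o["grip_width"],o["time_s"])
E
```

```text
pics
top (array([ 0.40347666, -0.05105617,  1.30256789]), array([ 0.12498214,  0.0168057 , -0.99205478]))
spare 0.62 [468. 314.] [ 0.369 -0.453  0.006]
spare 0.6 [422. 265.] [ 0.502 -0.325  0.006]
rack 0.9 [224. 253.] [0.522 0.249 0.   ]
rack 0.19 [422. 264.] [ 0.504 -0.326  0.   ]
easel 0.88 [327. 239.] [ 0.57  -0.049  0.   ]
easel 0.82 [294. 306.] [0.377 0.041 0.   ]
easel_rest 0.88 [297. 296.] [0.405 0.028 0.087]
easel_rest 0.85 [329. 233.] [ 0.577 -0.054  0.087]
slot0 0.75 [232. 250.] [0.53  0.225 0.008]
slot0 0.73 [248. 252.] [0.527 0.178 0.008]
slot0 0.72 [196. 249.] [0.531 0.328 0.008]
slot0 0.65 [218. 254.] [0.519 0.264 0.008]
slot1 0.75 [232. 250.] [0.53  0.225 0.008]
slot1 0.73 [248. 252.] [0.527 0.178 0.008]
slot1 0.72 [196. 249.] [0.531 0.328 0.008]
slot1 0.65 [218. 254.] [0.519 0.264 0.008]
slot2 0.75 [232. 250.] [0.53  0.225 0.008]
slot2 0.73 [248. 252.] [0.527 0.178 0.008]
slot2 0.72 [196. 249.] [0.531 0.328 0.008]
slot2 0.65 [218. 254.] [0.519 0.264 0.008]
slot3 0.75 [232. 250.] [0.53  0.225 0.008]
slot3 0.73 [248. 252.] [0.527 0.178 0.008]
slot3 0.72 [196. 249.] [0.5
[... 1679 characters left out ...]
 [224. 226.] [0.529 0.217 0.008]
slot3 0.68 [194. 215.] [0.517 0.313 0.008]
slot3 0.56 [237. 231.] [0.533 0.174 0.008]
board0 0.7 [237. 231.] [0.54  0.183 0.   ]
board0 0.58 [220. 225.] [0.53  0.235 0.   ]
board0 0.58 [204. 222.] [0.517 0.278 0.   ]
mask 0.65 [405.3, 329.8] 1517 ((405.7348937988281, 327.6644287109375), (28.673120498657227, 56.77277374267578), 34.99202346801758) [232.79235333 216.04284773 161.5629532 ]
mask 0.64 [431.8, 401.1] 2355 ((431.51776123046875, 404.0391845703125), (78.05767822265625, 32.39912033081055), 2.2025983333587646) [248.58471338 155.4492569   62.05477707]
[0.22275579 0.61066071 0.22257203] [1.79995797e+02 2.64197893e-03 1.59963141e+02] 0.08705994188471405 1.1
```

Run:
```python
import cv2,numpy as np
a=cv2.imread("pics/top0.png")[200:350,170:510];a=cv2.resize(a,None,fx=2.3,fy=2.0,interpolation=2)
b=cv2.imread("pics/side0.png")[170:450,130:530];b=cv2.resize(b,(782,298*1),interpolation=2)
cv2.imwrite("pics/c0.png",np.vstack([a[:,:782],b]))
```

```text
(no output)
```

View pics/c0.png

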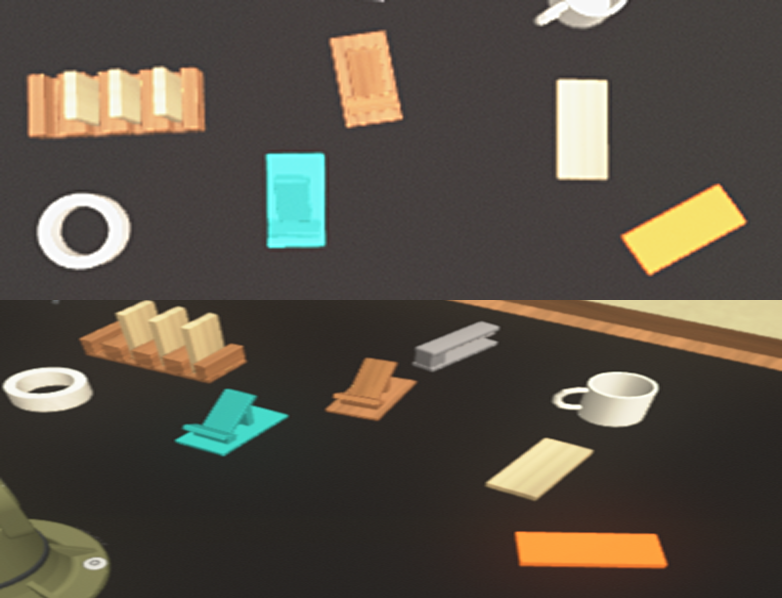

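View pics/side0.png

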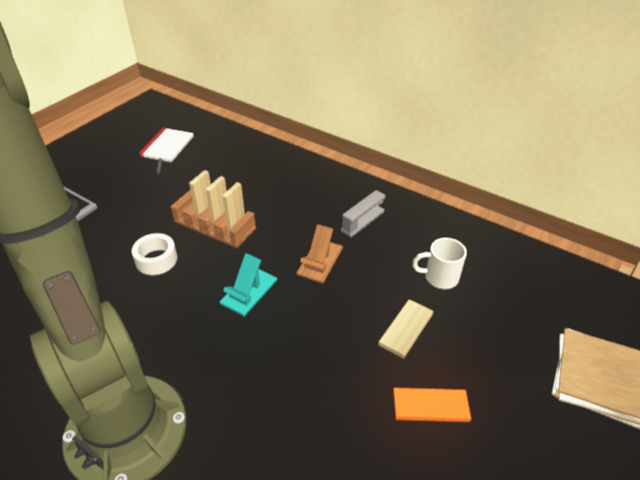

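The spare is the cream board at (422,265) in the top view; the orange board at (468,314) is not meant. The wooden easel is at (327,239), while the turquoise look-alike at (294,306) stays put. The empty slot is the rack's leftmost (+y) one, at about top (196,249). I'll fit silhouettes to measure poses.

```bash
cat >> h.py <<'E'
from scipy.optimize import minimize
def box(x0,x1,y0,y1,z0,z1): return np.array([[x,y,z] for x in(x0,x1) for y in(y0,y1) for z in(z0,z1)],float)
s,c_=np.sin(np.radians(50)),np.cos(np.radians(50))
f=lambda a,n:(-.02+a*c_-n*s,.03+a*s+n*c_)
EASEL=[box(-.065,.065,-.035,.035,0,.006),
 np.array([[*p[:1],y,p[1]] for p in(f(0,0),f(.085,0),f(.085,-.006),f(0,-.006)) for y in(-.02,.02)]),
 np.array([[*p[:1],y,p[1]] for p in(f(0,0),f(0,.022),f(-.006,.022),f(-.006,0)) for y in(-.03,.03)])]
SPARE=[box(-.07,.07,-.03,.03,0,.012)]
RACK=[box(-.0425,.0425,-.1025,.1025,0,.053)]+[box(-.03,.03,y-.006,y+.006,.008,.148) for y in(-.075,-.025,.025)]
def render(parts,q,cam,k=4):
    R=cv2.Rodrigues(np.array([0,0,q[2]]))[0];m=np.zeros((480*k,640*k),np.uint8)
    for P in parts:
        p=proj(cam,P@R.T+[q[0],q[1],0]);cv2.fillConvexPoly(m,cv2.convexHull((p*k+k/2-.5).astype(np.float32)).astype(np.int32),1)
    return cv2.resize(m.astype(np.float32),(640,480),interpolation=cv2.INTER_AREA)
def fit(parts,masks,q):
    def cost(v):
        q2=[v[0]/100,v[1]/100,v[2]/10];t=0
        for cam,m in masks.items():
            r=render(parts,q2,cam);t+=1-np.minimum(r,m).sum()/np.maximum(r,m).sum()
        return t
    v=np.array([q[0]*100,q[1]*100,q[2]*10]);r=minimize(cost,v,method="Nelder-Mead",options=dict(initial_simplex=v+np.array([[0,0,0],[1,0,0],[0,1,0],[0,0,1]]),maxiter=90))
    return [round(r.x[0]/100,4),round(r.x[1]/100,4),round(float(np.degrees(r.x[2]/10)),2)],round(r.fun,3)
E
python3 - <<'E'
from h import *
M={}
for cam in("top","side"):
    cams.read_camera(cam)
    def get(n,near):
        L=[r for r in finder.masks_of(n,cam) if r["p"]>.3]
        return min(L,key=lambda r:np.hypot(*(np.array(r["xy"])-near)))["mask"]
    i=cam=="side"
    M[cam]=dict(spare=get("spare",[(422,265),(406,330)][i]),easel=get("easel",[(327,237),(321,255)][i]))
    rk=get("rack",[(220,250),(214,215)][i])
    for r in finder.masks_of("board0",cam):
        if r["p"]>.3 and np.hypot(*(np.array(r["xy"])-[(220,250),(214,210)][i]))<50: rk=rk|r["mask"]
    M[cam]["rack"]=rk
for n,P,q in(("spare",SPARE,(.5,-.325,0)),("easel",EASEL,(.57,-.05,.16)),("rack",RACK,(.523,.25,-.03))):
    for cs in (("top","side"),("top",),("side",)):
        print(n,cs,fit(P,{c:M[c][n].astype(np.float32) for c in cs},q))
print(get_obs()["time_s"])
E
```

```text
spare ('top', 'side') ([np.float64(0.5056), np.float64(-0.3268), -0.23], np.float64(0.094))
spare ('top',) ([np.float64(0.5057), np.float64(-0.3253), 0.17], np.float64(0.015))
spare ('side',) ([np.float64(0.5061), np.float64(-0.328), -0.07], np.float64(0.03))
easel ('top', 'side') ([np.float64(0.572), np.float64(-0.055), 11.12], np.float64(0.124))
easel ('top',) ([np.float64(0.5715), np.float64(-0.0548), 10.98], np.float64(0.034))
easel ('side',) ([np.float64(0.5726), np.float64(-0.0555), 11.41], np.float64(0.086))
rack ('top', 'side') ([np.float64(0.5242), np.float64(0.2488), 4.06], np.float64(0.165))
rack ('top',) ([np.float64(0.5239), np.float64(0.2504), 3.94], np.float64(0.098))
rack ('side',) ([np.float64(0.5243), np.float64(0.2482), 4.19], np.float64(0.061))
1.6
```

```bash
python3 -m creep '.03 -.045 0 0 .085;.03 -.045 0 0 .085;.03 -.045 0 0 .085;.03 -.045 0 0 .085;.03 -.045 0 0 .085;.03 -.045 0 0 .085;.03 -.045 0 2 .085;.03 -.045 0 2 .085' 30; python3 -m creep '.03 -.045 0 2 .085;.03 -.045 0 2 .085;.01 -.05 0 2 .085;.01 -.05 0 2 .085;.01 -.05 0 2 .085;0 -.05 0 2 .085;0 -.05 0 2 .085;0 -.05 0 2 .085'; python3 -c "
from h import *
print(np.round(get_obs()['qpos'],1))"
```

```text
time_s: 2.6
tool_pos: [0.4637, 0.2492, 0.2229]
tool_rot: [179.9, 0.0, 164.0]
force: [0.6, 0.7, -0.3]
grip_width: 0.0851
grasp_force: 0.0
time_s: 3.6
tool_pos: [0.5527, -0.1409, 0.2228]
tool_rot: [180.0, 0.0, -180.0]
force: [0.7, 0.1, 0.0]
grip_width: 0.0848
grasp_force: 0.0
[-16.3   9.1  31.4  95.9  -4.9  76.4 105.9]
```

```bash
python3 -m creep '.002 -.046 0 0 .085;.002 -.046 0 0 .085;.002 -.046 -.02 0 .085;.003 -.048 -.03 0 .085;0 0 -.05 0 .085;0 0 0 0 .085'
python3 - <<'E'
from h import *
o=get_obs();print(np.round(o["tool_pos"],4),np.round(o['qpos'],1))
im=cams.read_camera("wrist");cv2.imwrite("pics/w1.png",im[:,:,::-1])
for r in finder.masks_of("spare","wrist")[:2]:
    q=cv2.findNonZero(r["mask"].astype(np.uint8))[:,0,:]
    h=cv2.convexHull(q)[:,0,:];w=np.array([atz("wrist",p,.012)[:2] for p in h])
    print(r["p"],cv2.minAreaRect(w.astype(np.float32)))
E
```

```text
time_s: 4.35
tool_pos: [0.559, -0.3238, 0.1184]
tool_rot: [179.8, -0.4, 179.9]
force: [-0.0, 1.2, 0.9]
grip_width: 0.0852
grasp_force: 0.0
[ 0.559  -0.3238  0.1184] [  0.4  24.9  35.4  91.7 -15.1  68.8 128.8]
0.96 ((0.508362352848053, -0.32811272144317627), (0.14319466054439545, 0.062162257730960846), 0.23459775745868683)
0.96 ((0.3794127106666565, -0.4652703106403351), (0.06663957238197327, 0.11182136088609695), 32.555335998535156)
```

View pics/w1.png

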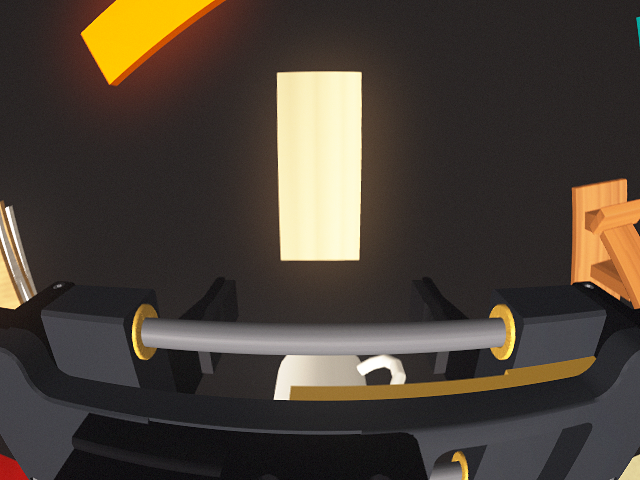

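Run:
```python
from h import *
for cam in("top","side"):
    cams.read_camera(cam)
    for r in finder.tip_of("mug",cam)[:2]: print(cam,r["p"],atz(cam,r["xy"],0))
    for r in finder.masks_of("mug",cam)[:1]:
        q=cv2.findNonZero(r["mask"].astype(np.uint8))[:,0,:]; w=np.array([atz(cam,p,.09 if cam=="top" else .04) for p in q]);print(w.min(0),w.max(0))
o=get_obs();print(o["tool_pos"])
```

```text
top 0.7 [ 0.68374192 -0.32347299  0.        ]
[ 0.64024376 -0.36107065  0.09      ] [ 0.73082241 -0.25996587  0.09      ]
side 0.57 [ 0.70161028 -0.32399359  0.        ]
side 0.31 [0.5273397 0.2807591 0.       ]
[ 0.62195749 -0.37256041  0.04      ] [ 0.7278015 -0.2595097  0.04     ]
[ 0.56280861 -0.32525801  0.12433383]
```

```bash
python3 -m creep '0 -.001 -.04 0 .085;0 0 -.04 0 .085;0 0 -.025 0 .085;0 0 -.01 0 .085;0 0 -.004 0 .085;0 0 0 0 .05;0 0 0 0 .05;0 0 0 0 .05' 8; python3 -m creep '0 0 0 0 .05;0 0 0 0 .05'
```

```text
time_s: 5.75
tool_pos: [0.5623, -0.3266, 0.0044]
tool_rot: [-180.0, 0.1, 180.0]
force: [-0.6, 0.7, -0.3]
grip_width: 0.0628
grasp_force: 0.0
time_s: 6.0
tool_pos: [0.5622, -0.3265, 0.0042]
tool_rot: [-180.0, 0.1, 180.0]
force: [0.7, 0.8, 4.3]
grip_width: 0.0599
grasp_force: 8.0
```

```bash
python3 -m creep '0 0 .015 0 .05;-.002 0 .015 0 .05;-.005 0 .015 0 .05;-.009 0 .015 0 .05;0 0 0 0 .05;0 0 0 0 .05'
python3 - <<'E'
from h import *
im=cams.read_camera("side");cv2.imwrite("pics/s2.png",cv2.resize(im[200:460,260:560,::-1],None,fx=2,fy=2))
E
```

```text
time_s: 6.75
tool_pos: [0.5457, -0.326, 0.0635]
tool_rot: [180.0, 0.0, 180.0]
force: [0.5, -0.1, -0.6]
grip_width: 0.0601
grasp_force: 8.0
```

View pics/s2.png

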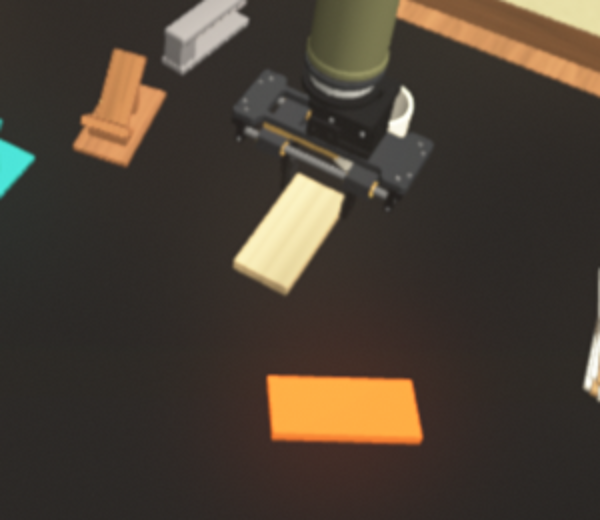

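```bash
cat >> h.py <<'E'
def projw(P):
    c=cams.calibration("wrist");p=(np.array(c["extrinsics"])@np.c_[P,np.ones(len(P))].T)[:3].T
    t=np.arctan2(np.hypot(p[:,0],p[:,1]),p[:,2]);n=np.hypot(p[:,0],p[:,1]);return np.c_[c["cx"]+c["fx"]*t*p[:,0]/n,c["cy"]+c["fy"]*t*p[:,1]/n]
def tilt(L=.1245,h=.002,cam="side"):
    # board held at L from its low end, h above the TCP; returns tilt deg from horizontal
    o=get_obs();g=np.array(o["tool_pos"])+[0,0,h];yaw=np.radians(o["tool_rot"][2])+np.pi
    cams.read_camera(cam);out=[]
    for r in finder.masks_of("spare",cam)[:4]:
        m=r["mask"];best=(9,0)
        for a in range(-30,115,2):
            t=np.radians(a);B=box(-L,.14-L,-.03,.03,-.006,.006)
            R=cv2.Rodrigues(np.array([0,0,yaw]))[0]@cv2.Rodrigues(np.array([0,-t,0]))[0]
            P=B@R.T+g;p=proj(cam,P) if cam!="wrist" else projw(P)
            k=np.zeros((480,640),np.uint8);cv2.fillConvexPoly(k,cv2.convexHull(p.astype(np.float32)).astype(np.int32),1)
            c=1-(m&(k>0)).sum()/(m|(k>0)).sum();best=min(best,(round(float(c),3),a))
        out.append((round(r["p"],2),np.round(r["xy"]).tolist(),best))
    return sorted(out,key=lambda e:e[2])[:2]
E
python3 - <<'E'
from h import *
for c in("side","top","wrist"): print(c,tilt(cam=c))
E
```

```text
side [(0.91, [405.0, 318.0], (0.073, 4)), (0.56, [430.0, 399.0], (1.0, -30))]
top [(0.85, [467.0, 312.0], (1.0, -30))]
wrist [(0.77, [324.0, 166.0], (0.074, -6)), (0.64, [96.0, 34.0], (1.0, -30))]
```

```bash
python3 -m creep '0 0 0 0 .05;0 0 0 0 .05;0 0 0 0 .05' 3
python3 - <<'E'
from h import *
for c in("side","wrist"): print(c,tilt(cam=c))
E
```

```text
time_s: 7.48
tool_pos: [0.5457, -0.3264, 0.0636]
tool_rot: [180.0, -0.0, 180.0]
force: [-0.9, 0.4, 0.1]
grip_width: 0.0598
grasp_force: 3.0
side [(0.8, [406.0, 324.0], (0.091, 42)), (0.66, [199.0, 195.0], (1.0, -30))]
wrist [(0.66, [322.0, 202.0], (0.07, 26)), (0.81, [97.0, 36.0], (1.0, -30))]
```

```bash
python3 -m creep '-.008 0 .012 0 .05;-.01 0 .012 0 .05;-.012 0 .012 0 .05;-.014 0 .012 0 .05;-.014 0 .01 0 .05;-.014 0 .01 0 .05;0 0 .01 0 .05;0 0 .01 0 .05' 3;python3 -m creep '0 0 .01 0 .05;0 0 .01 0 .05;0 0 0 0 .05;0 0 0 0 .05;0 0 0 0 .05'
python3 - <<'E'
from h import *
for c in("side","wrist"): print(c,tilt(cam=c))
E
```

```text
time_s: 8.68
tool_pos: [0.4743, -0.3261, 0.1524]
tool_rot: [180.0, 0.0, 180.0]
force: [0.2, 0.4, -1.2]
grip_width: 0.0598
grasp_force: 3.0
time_s: 9.3
tool_pos: [0.4735, -0.3261, 0.1711]
tool_rot: [180.0, -0.0, 180.0]
force: [-0.4, -0.6, -0.1]
grip_width: 0.0601
grasp_force: 3.0
side [(0.96, [403.0, 308.0], (0.116, 78)), (0.98, [431.0, 400.0], (1.0, -30))]
wrist [(0.63, [320.0, 265.0], (0.134, 78)), (0.72, [190.0, 107.0], (0.956, -30))]
```

```bash
python3 -m creep '0 0 0 0 .05;0 0 .025 0 .05;0 0 .03 0 .05;.015 .04 .025 2.2 .05;.015 .04 0 3 .05;.015 .04 0 3 .05;.015 .04 0 3 .05;.015 .04 0 0 .05' 20;python3 -m creep '.012 .04 0 0 .05;.0085 .03 0 0 .05;0 0 0 0 .05;0 0 -.02 0 .05;0 0 -.02 0 .05;0 0 0 0 .05;0 0 0 0 .05'
python3 - <<'E'
from h import *
for c in("side","wrist","top"): print(c,tilt(cam=c))
im=cams.read_camera("side");cv2.imwrite("pics/s3.png",cv2.resize(im[140:340,220:440,::-1],None,fx=2.7,fy=2.7))
E
```

```text
time_s: 10.5
tool_pos: [0.5491, -0.1251, 0.2517]
tool_rot: [180.0, 0.0, -168.8]
force: [0.6, 0.3, -0.5]
grip_width: 0.0598
grasp_force: 20.0
time_s: 11.38
tool_pos: [0.5695, -0.0573, 0.2125]
tool_rot: [-180.0, 0.1, -168.9]
force: [-1.3, 0.4, -0.9]
grip_width: 0.0595
grasp_force: 20.0
side [(0.59, [320.0, 218.0], (0.12, 82)), (0.69, [321.0, 259.0], (0.973, 60))]
wrist [(0.74, [321.0, 266.0], (0.143, 78)), (0.57, [28.0, 17.0], (1.0, -30))]
top [(0.97, [468.0, 312.0], (1.0, -30)), (0.6, [206.0, 248.0], (1.0, -30))]
```

View pics/s3.png

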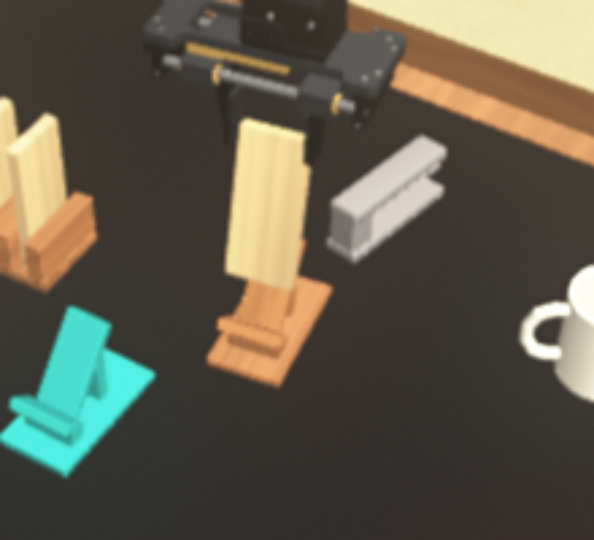

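```bash
python3 -m creep '0 0 -.015 0 .05;0 0 -.015 0 .05;0 0 -.01 0 .05;0 0 -.003 0 .05;0 0 0 0 .05;0 0 0 0 .05'; python3 -m creep '0 0 0 0 .05;0 0 0 0 .05;0 0 -.004 0 .05;0 0 -.004 0 .05;0 0 -.003 0 .05;0 0 0 0 .05' 3
python3 - <<'E'
from h import *
for c in("side","wrist"): print(c,tilt(cam=c))
E
```

```text
time_s: 12.48
tool_pos: [0.5697, -0.0564, 0.1691]
tool_rot: [-180.0, 0.1, -168.8]
force: [-0.5, 0.8, -0.7]
grip_width: 0.0594
grasp_force: 20.0
time_s: 13.22
tool_pos: [0.5697, -0.0564, 0.1578]
tool_rot: [-180.0, 0.0, -168.8]
force: [1.7, -0.0, 1.9]
grip_width: 0.0599
grasp_force: 3.0
side [(0.9, [319.0, 233.0], (0.129, 80)), (0.84, [432.0, 403.0], (1.0, -30))]
wrist [(0.82, [321.0, 264.0], (0.139, 76)), (0.87, [9.0, 10.0], (1.0, -30))]
```

```bash
python3 -m creep '.0103 .002 -.003 0 .05;.0103 .002 -.003 0 .05;.0098 .0019 -.0045 0 .05;.0098 .0019 -.0045 0 .05;.0088 .0018 -.006 0 .05;.0088 .0018 -.007 0 .05;0 0 -.001 0 .05;0 0 0 0 .05' 3
python3 - <<'E'
from h import *
for c in("side","wrist"): print(c,tilt(cam=c))
im=cams.read_camera("side");cv2.imwrite("pics/s4.png",cv2.resize(im[140:340,220:440,::-1],None,fx=2.7,fy=2.7))
E
```

```text
time_s: 14.42
tool_pos: [0.6269, -0.0451, 0.1284]
tool_rot: [180.0, -0.0, -168.9]
force: [0.2, 0.8, -0.2]
grip_width: 0.0604
grasp_force: 3.0
side [(0.63, [322.0, 233.0], (0.123, 48)), (0.69, [431.0, 400.0], (1.0, -30))]
wrist [(0.64, [322.0, 215.0], (0.083, 36))]
```

View pics/s4.png

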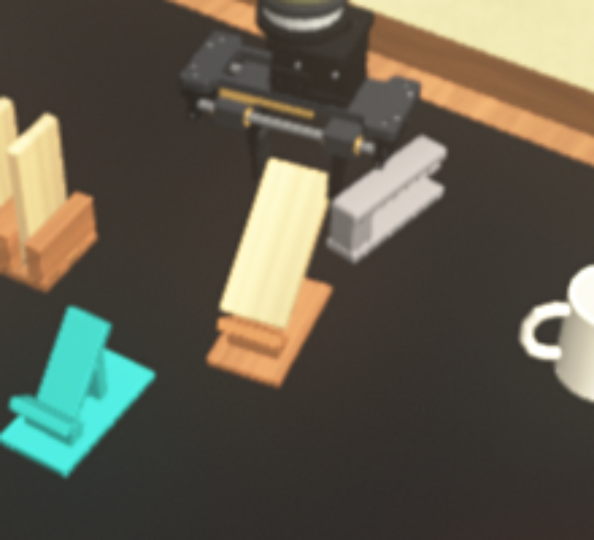

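```bash
python3 -m creep '0 0 0 0 .066;0 0 0 0 .087;0 0 0 0 .087;0 0 0 0 .087;0 0 .03 0 .087;0 0 .03 0 .087;0 0 0 0 .087;0 0 0 0 .087' 3
python3 - <<'E'
from h import *
im=cams.read_camera("side");cv2.imwrite("pics/s5.png",cv2.resize(im[140:340,220:440,::-1],None,fx=2.7,fy=2.7))
E
```

```text
time_s: 15.68
tool_pos: [0.6267, -0.0449, 0.1879]
tool_rot: [180.0, -0.0, -168.8]
force: [-0.0, -0.1, -1.0]
grip_width: 0.0872
grasp_force: 0.0
```

View pics/s5.png

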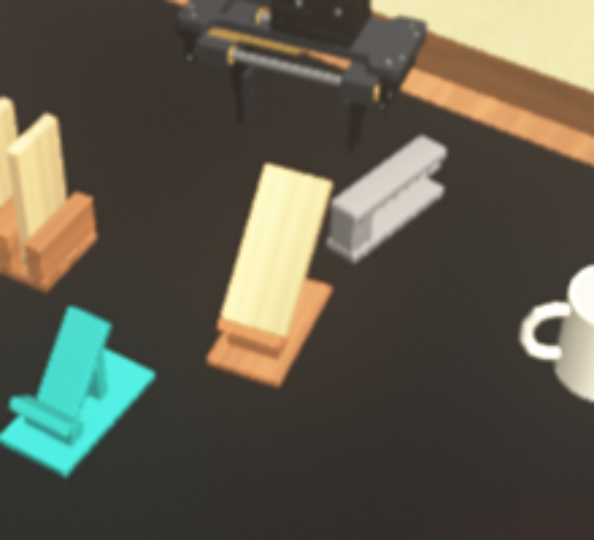

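```bash
cat > pose.py <<'E'
from h import *
# fit board position & tilt in easel frame from side+wrist+top masks
B=box(-.07,.07,-.03,.03,-.006,.006);ms=[]
o=get_obs();print(np.round(o["tool_pos"],4))
for cam in("side","wrist"):
    im=cams.read_camera(cam)
    L=[r for r in finder.masks_of("spare",cam) if np.hypot(*(np.array(r["xy"])-((322,235) if cam=="side" else (320,230))))<90]
    print(cam,[(round(r["p"],2),np.round(r["xy"])) for r in L]); ms.append((cam,L[0]["mask"]))
def cost(v):
    t=np.radians(v[3]);R=cv2.Rodrigues(np.array([0,0,np.radians(v[4])]))[0]@cv2.Rodrigues(np.array([0,-t,0]))[0]
    P=B@R.T+np.array(v[:3])/100;c=0
    for cam,m in ms:
        p=proj(cam,P) if cam!="wrist" else projw(P);k=np.zeros((480*4,640*4),np.uint8)
        cv2.fillConvexPoly(k,cv2.convexHull((p*4+1.5).astype(np.float32)).astype(np.int32),1);k=cv2.resize(k*1.,(640,480),interpolation=3)
        c+=1-np.minimum(k,m).sum()/np.maximum(k,m).sum()
    return c
v=np.array([59.2,-5.16,8.7,50,11.2]);S=np.vstack([v]+[v+d for d in np.diag([1,1,1,8,5])])
r=minimize(cost,v,method="Nelder-Mead",options=dict(initial_simplex=S,maxiter=150));print(np.round(r.x,2),r.fun,cost(v))
E
python3 pose.py
```

```text
[ 0.6264 -0.0448  0.1873]
side [(0.59, array([323., 233.]))]
wrist [(0.56, array([320., 197.]))]
[58.12 -5.52  8.84 44.41 11.38] 0.07866509548635459 0.3522603717792939
```

```bash
cat > gap.py <<'E'
from h import *
B=box(0,.14,-.03,.03,0,.012);E0=(.572,-.0555);u=np.radians(11.2)
for cam in("side","wrist","top"):
    cams.read_camera(cam)
    L=[r for r in finder.masks_of("spare",cam) if np.hypot(*(np.array(r["xy"])-dict(side=(322,235),wrist=(320,210),top=(329,235))[cam]))<60]
    if not L: print(cam,"none");continue
    m=L[0]["mask"];res=[]
    for g in range(0,12,2):
      for dx in (-4,-2,0,2,4):
        t=np.radians(50)-np.arctan(g/85);x0,z0=f(0,g/1000)
        P=np.c_[x0+B[:,0]*np.cos(t)-B[:,2]*np.sin(t),B[:,1],z0+B[:,0]*np.sin(t)+B[:,2]*np.cos(t)]
        P[:,0]+=dx/1000;P=P@cv2.Rodrigues(np.array([0,0,u]))[0].T+[*E0,0]
        p=proj(cam,P) if cam!="wrist" else projw(P);k=np.zeros((1920,2560),np.uint8)
        cv2.fillConvexPoly(k,cv2.convexHull((p*4+1.5).astype(np.float32)).astype(np.int32),1);k=cv2.resize(k*1.,(640,480),interpolation=3)
        res.append((round(1-np.minimum(k,m).sum()/np.maximum(k,m).sum(),3),g,dx))
    print(cam,sorted(res)[:4],[min(r for r in res if r[1]==g) for g in (0,4,10)])
E
python3 gap.py
```

```text
side [(np.float64(0.107), 8, -4), (np.float64(0.108), 2, -4), (np.float64(0.108), 6, -4), (np.float64(0.109), 4, -4)] [(np.float64(0.111), 0, -4), (np.float64(0.109), 4, -4), (np.float64(0.111), 10, -4)]
wrist [(np.float64(0.148), 10, -4), (np.float64(0.154), 8, -4), (np.float64(0.158), 6, -4), (np.float64(0.164), 4, -4)] [(np.float64(0.174), 0, -4), (np.float64(0.164), 4, -4), (np.float64(0.148), 10, -4)]
top [(np.float64(0.945), 10, -4), (np.float64(0.947), 8, -4), (np.float64(0.95), 6, -4), (np.float64(0.951), 4, -4)] [(np.float64(0.956), 0, -4), (np.float64(0.951), 4, -4), (np.float64(0.945), 10, -4)]
```

```bash
cat > ov.py <<'E'
from h import *
B=box(0,.14,-.03,.03,0,.012);u=np.radians(11.2);out=[]
for cam,(a,b,c,d) in(("side",(270,370,170,300)),("wrist",(220,420,120,280))):
    im=cams.read_camera(cam)[:,:,::-1].copy();k=390/(b-a);im=cv2.resize(im,None,fx=k,fy=k,interpolation=2)
    for g,col in((0,(0,200,0)),(10,(0,0,255))):
        t=np.radians(50)-np.arctan(g/85);x0,z0=f(0,g/1000)
        P=np.c_[x0+B[:,0]*np.cos(t)-B[:,2]*np.sin(t),B[:,1],z0+B[:,0]*np.sin(t)+B[:,2]*np.cos(t)]@cv2.Rodrigues(np.array([0,0,u]))[0].T+[.572,-.0555,0]
        p=proj(cam,P) if cam!="wrist" else projw(P)
        for i,j in((1,3),(3,7),(7,5),(5,1),(0,1),(2,3),(0,2)): cv2.line(im,*[tuple(int(e) for e in p[q]*k) for q in(i,j)],col,1)
    im=im[int(c*k):int(d*k),int(a*k):int(b*k)];out.append(cv2.copyMakeBorder(im,0,max(0,510-len(im)),0,0,0)[:510])
cv2.imwrite("pics/ov.png",np.hstack(out))
E
python3 ov.py
```

```text
(no output)
```

View pics/ov.png

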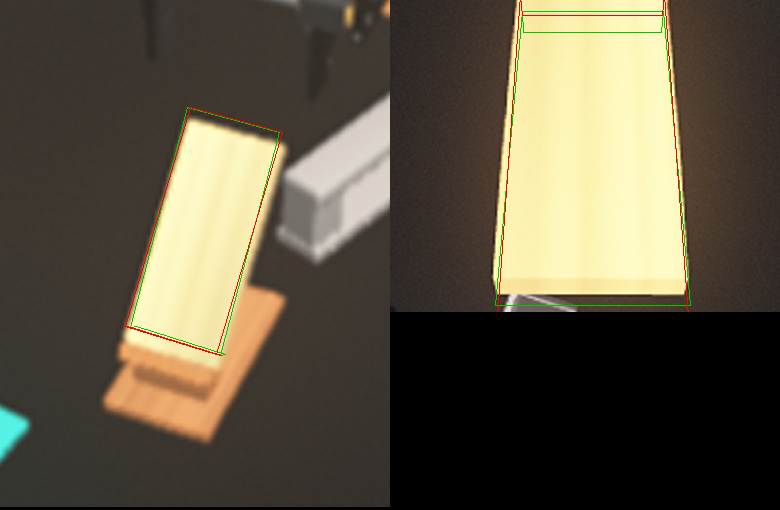

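Run:
```python
from h import *
im=cams.read_camera("wrist");c=cams.calibration("wrist");E=np.array(c["extrinsics"]);print(c["fx"],"cam",-E[:3,:3].T@E[:3,3],E[2,:3])
for col in(308,320,332):print([(r,im[r,col].tolist()) for r in range(84,136,2)])
def pr(P): 
    P=np.array([[*(cv2.Rodrigues(np.array([0,0,np.radians(11.2)]))[0]@np.array([P[0],0,P[1]])+[.572,-.0555,0])]]);return np.round(projw(P)[0],1)
print("ledge tip",pr(f(0,.022)),"ledge tip underside",pr(f(-.006,.022)),"board front g0",pr(f(0,.012)),"g10",pr(f(0,.022)),"base edge",pr((-.065,.006)))
cv2.imwrite("pics/w6.png",cv2.resize(im[50:260,220:420,::-1],None,fx=2.8,fy=2.8,interpolation=2))
```

```text
371.64829954431775 cam [ 0.54952706 -0.06044914  0.35018703] [ 0.27767163  0.05436819 -0.95913637]
[(84, [60, 46, 42]), (86, [232, 147, 78]), (88, [246, 179, 98]), (90, [245, 176, 97]), (92, [245, 176, 98]), (94, [246, 175, 99]), (96, [237, 153, 77]), (98, [241, 162, 78]), (100, [241, 164, 78]), (102, [242, 169, 95]), (104, [239, 157, 76]), (106, [251, 241, 172]), (108, [250, 238, 171]), (110, [250, 238, 170]), (112, [251, 238, 170]), (114, [251, 239, 170]), (116, [251, 239, 171]), (118, [251, 238, 173]), (120, [251, 239, 171]), (122, [251, 239, 172]), (124, [251, 240, 173]), (126, [252, 241, 175]), (128, [252, 241, 176]), (130, [251, 241, 173]), (132, [252, 240, 169]), (134, [252, 241, 173])]
[(84, [64, 51, 43]), (86, [228, 145, 77]), (88, [243, 173, 94]), (90, [242, 169, 92]), (92, [242, 169, 93]), (94, [245, 176, 97]), (96, [237, 156, 72]), (98, [241, 164, 82]), (100, [242, 165, 78]), (102, [242, 166, 90]), (104, [238, 153, 76]), (106, [250, 240, 170]), (108, [249, 234, 165]), (110, [249, 234, 162]), (112, [249, 235, 165]), (114, [249, 234, 165]), (116, [249, 235, 166]), (118, [24
[... 239 characters left out ...]
135, 72]), (88, [238, 162, 88]), (90, [236, 158, 87]), (92, [237, 161, 90]), (94, [239, 164, 91]), (96, [248, 171, 85]), (98, [240, 162, 80]), (100, [242, 165, 80]), (102, [243, 172, 97]), (104, [239, 155, 76]), (106, [253, 249, 186]), (108, [253, 245, 182]), (110, [253, 244, 180]), (112, [253, 244, 183]), (114, [253, 244, 179]), (116, [253, 244, 182]), (118, [253, 244, 181]), (120, [253, 244, 179]), (122, [253, 245, 182]), (124, [253, 245, 182]), (126, [253, 244, 182]), (128, [253, 246, 184]), (130, [253, 245, 184]), (132, [253, 245, 183]), (134, [253, 245, 182])]
ledge tip [323.9 116.1] ledge tip underside [323.9 111.7] board front g0 [323.9 125.5] g10 [323.9 116.1] base edge [323.8  87.8]
```

View pics/w6.png

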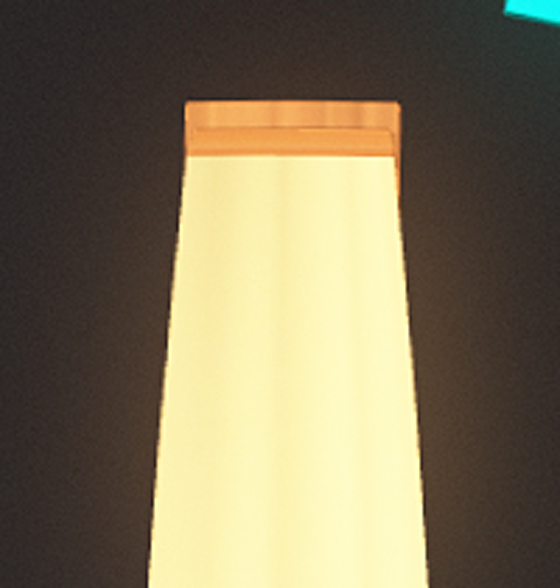

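Run:
```python
from h import *
u=cv2.Rodrigues(np.array([0,0,np.radians(11.2)]))[0];out=[]
def L(P): return np.array(P)@u.T+[.572,-.0555,0]
def rect(pts,ys): return [ (pts[0][0],-ys,pts[0][1]),(pts[0][0],ys,pts[0][1]),(pts[1][0],ys,pts[1][1]),(pts[1][0],-ys,pts[1][1])]
R={ "base":(rect([(-.065,.006),(.065,.006)],.035),(255,255,0)),"face":(rect([f(0,0),f(.085,0)],.02),(0,255,0)),"ledge":(rect([f(0,0),f(0,.022)],.03),(255,0,255))}
imgs=[("top",cv2.imread("pics/top0.png"),(300,360,210,270),6.5),("side",cv2.imread("pics/side0.png"),(290,350,215,290),6.5),("side",cams.read_camera("side")[:,:,::-1].copy(),(290,350,200,290),6),("wrist",cams.read_camera("wrist")[:,:,::-1].copy(),(260,380,70,160),3.3)]
for cam,im,(a,b,c,d),k in imgs:
    im=cv2.resize(im,None,fx=k,fy=k,interpolation=2);
    for P,col in R.values():
        p=projw(L(P)) if cam=="wrist" else proj(cam,L(P));cv2.polylines(im,[(p*k+k/2).astype(np.int32)],True,col,1)
    im=im[int(c*k):int(d*k),int(a*k):int(b*k)][:300,:400];out.append(cv2.copyMakeBorder(im,0,300-im.shape[0],0,400-im.shape[1],0))
cv2.imwrite("pics/ov2.png",np.vstack([np.hstack(out[:2]),np.hstack(out[2:])]))
```

```text
(no output)
```

View pics/ov2.png

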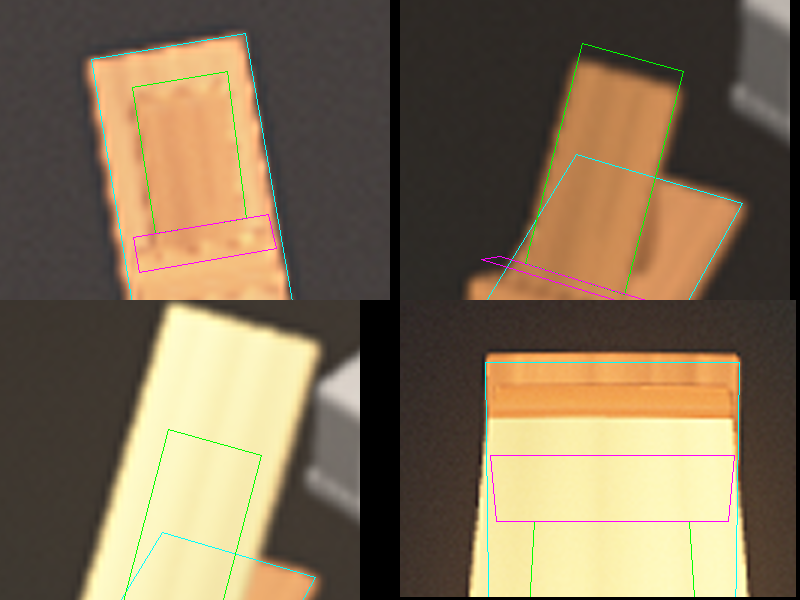

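Run:
```python
from h import *
u=cv2.Rodrigues(np.array([0,0,np.radians(11.2)]))[0]
def loc(cam,xy,z): return np.round(((atz(cam,xy,z)-[.572,-.0555,0])@u)*1000,1)
print("face top; nominal x=34.6,y+-20")
for xy in((316.0,224.2),(333.0,228.7)): print("side",loc("side",xy,.0951))
for xy in((321,224.1),(335.5,221.8)): print("top",loc("top",xy,.0951))
# wrist features (rows 96,103,105.5 at col 320) at candidate heights
cams.read_camera("wrist")
for r in(85,96,103,105): print("wrist row",r,[loc("wrist",(320,r),z)[0] for z in(.006,.03,.037,.044)])
# upper end of the resting board, wrist + side
m=[r for r in finder.masks_of("spare","wrist") if abs(r["xy"][0]-320)<40][0]["mask"];rr=np.where(m[:,320])[0];print(rr.min(),rr.max())
for z in(.130,.137,.141): print("top end wrist (lower edge)",z,loc("wrist",(320,rr.max()),z))
cams.read_camera("side");ms=[r for r in finder.masks_of("spare","side") if np.hypot(r["xy"][0]-322,r["xy"][1]-235)<40][0]["mask"]
h=cv2.minAreaRect(cv2.findNonZero(ms.astype(np.uint8)));P=cv2.boxPoints(h);print(P)
for z in(.130,.137,.141,.145): print(z,[loc("side",p,z).tolist() for p in P[P[:,1].argsort()[:2]]])
for z in(.035,.041,.047): print(z,[loc("side",p,z).tolist() for p in P[P[:,1].argsort()[2:]]])
```

```text
face top; nominal x=34.6,y+-20
side [22.8 19.3 95.1]
side [ 24.  -23.9  95.1]
top [31.1 17.7 95.1]
top [ 30.7 -22.1  95.1]
wrist row 85 [np.float64(-67.6), np.float64(-64.5), np.float64(-63.6), np.float64(-62.7)]
wrist row 96 [np.float64(-57.3), np.float64(-54.9), np.float64(-54.2), np.float64(-53.5)]
wrist row 103 [np.float64(-50.8), np.float64(-48.8), np.float64(-48.3), np.float64(-47.7)]
wrist row 105 [np.float64(-48.9), np.float64(-47.1), np.float64(-46.6), np.float64(-46.0)]
105 270
top end wrist (lower edge) 0.13 [ 62.1  -2.6 130. ]
top end wrist (lower edge) 0.137 [ 59.4  -2.5 137. ]
top end wrist (lower edge) 0.141 [ 57.9  -2.5 141. ]
[[300.8375  257.22992]
 [318.21805 199.74033]
 [343.14865 207.2775 ]
 [325.7681  264.7671 ]]
0.13 [[70.2, 33.6, 130.0], [67.6, -31.6, 130.0]]
0.137 [[62.4, 30.4, 137.0], [59.8, -34.2, 137.0]]
0.141 [[57.9, 28.6, 141.0], [55.3, -35.8, 141.0]]
0.145 [[53.4, 26.7, 145.0], [50.9, -37.3, 145.0]]
0.035 [[-38.8, 32.4, 35.0], [-38.4, -31.9, 35.0]]
0.041 [[-44.2, 30.0, 41.0], [-43.7, -33.9, 41.0]]
0.047 [[-49.5, 27.5, 47.0], [-49.1, -36.0, 47.0]]
```

The board rests free on the wooden easel: its low end is on the ledge (wrist view row ~105) and its measured centre is within a few mm of the rest point. Next I'll regrip the upper end.

```bash
python3 -m creep '-.005 -.001 -.01 0 .087;-.005 -.001 -.015 0 .087;0 0 -.015 0 .087;0 0 -.015 0 .087;0 0 -.006 0 .087;0 0 0 0 .087;0 0 0 0 .05;0 0 0 0 .05' 3; python3 -m creep '0 0 0 0 .05;0 0 0 0 .05;0 0 0 0 .05;0 0 0 0 .05'
```

```text
time_s: 17.68
tool_pos: [0.6176, -0.047, 0.1282]
tool_rot: [-180.0, 0.1, -168.8]
force: [0.8, -0.5, -0.2]
grip_width: 0.0743
grasp_force: 0.0
time_s: 18.18
tool_pos: [0.6173, -0.0469, 0.1278]
tool_rot: [180.0, 0.0, -168.8]
force: [-0.6, -0.6, 1.2]
grip_width: 0.0598
grasp_force: 3.0
```

```bash
python3 -m creep '-.011 -.002 .01 0 .05;-.011 -.002 .01 0 .05;-.01 -.002 .007 0 .05;-.01 -.002 .006 0 .05;-.01 -.002 .005 0 .05;-.01 -.002 .005 0 .05;0 0 .015 0 .05;0 0 .02 0 .05' 3; python3 -m creep '0 0 .02 0 .05;0 0 .015 0 .05;0 0 0 0 .05;0 0 0 0 .05;0 0 0 0 .05'
python3 - <<'E'
from h import *
for c in("side","wrist"): print(c,tilt(L=.125,h=.006,cam=c))
E
```

```text
time_s: 19.18
tool_pos: [0.5551, -0.0588, 0.2065]
tool_rot: [180.0, -0.0, -168.8]
force: [-0.2, 0.5, 0.1]
grip_width: 0.06
grasp_force: 3.0
time_s: 19.8
tool_pos: [0.5546, -0.0589, 0.2396]
tool_rot: [180.0, -0.1, -168.8]
force: [-0.4, 0.3, -1.3]
grip_width: 0.06
grasp_force: 3.0
side [(0.78, [315.0, 211.0], (0.146, 78)), (0.85, [432.0, 400.0], (1.0, -30))]
wrist [(0.61, [322.0, 260.0], (0.155, 72)), (0.69, [50.0, 25.0], (1.0, -30))]
```

```bash
python3 -m creep '0 .02 .005 -5 .05;0 .02 0 -8 .05;0 .02 0 -8 .05;0 .02 0 -8 .05' 20; python3 -c "
from h import *
print(np.round(get_obs()['qpos'],1))"
```

```text
time_s: 20.5
tool_pos: [0.555, 0.0216, 0.2455]
tool_rot: [-180.0, -0.0, 161.9]
force: [-0.3, -0.6, -0.7]
grip_width: 0.0597
grasp_force: 20.0
[-27.6   6.2  24.6  95.7  -2.6  78.7  69.3]
```

```bash
python3 -m creep '-.004 .012 0 -9 .05;-.004 .012 0 -9 .05;-.004 .012 0 -9 .05;-.004 .012 0 -9 .05;-.004 .012 0 -9 .05;-.004 .008 0 -9 .05;0 0 0 -9 .05;0 0 0 -4.9 .05'; python3 -m creep '0 0 0 0 .05;0 0 -.03 0 .05;0 0 -.04 0 .05;0 0 -.02 0 .05;0 0 0 0 .05;0 0 0 0 .05'
python3 - <<'E'
from h import *
print(np.round(get_obs()['qpos'],1))
for c in("side","top","wrist"): print(c,tilt(L=.125,h=.006,cam=c))
E
```

```text
time_s: 21.5
tool_pos: [0.531, 0.0892, 0.2455]
tool_rot: [-180.0, 0.0, 94.1]
force: [0.2, 0.2, 0.8]
grip_width: 0.0594
grasp_force: 20.0
time_s: 22.25
tool_pos: [0.5318, 0.0892, 0.1567]
tool_rot: [179.9, -0.0, 94.3]
force: [0.0, 0.9, 0.4]
grip_width: 0.0595
grasp_force: 20.0
[-34.5   7.4  24.  104.8  -3.2  68.3  -5.2]
side [(0.93, [255.0, 216.0], (0.396, 76)), (0.94, [429.0, 401.0], (1.0, -30))]
top [(0.85, [467.0, 313.0], (1.0, -30))]
wrist [(0.64, [322.0, 261.0], (0.161, 72))]
```

```bash
python3 -m creep '0 0 -.02 0 .05;0 0 -.015 0 .05;0 0 0 0 .05;0 0 0 0 .05' 3; python3 -m creep '0 0 -.003 0 .05;0 0 -.002 0 .05;0 0 0 0 .05;0 .006 .001 0 .05;0 .008 .001 0 .05;0 .008 0 0 .05;0 .008 0 0 .05;0 0 0 0 .05'
python3 - <<'E'
from h import *
for c in("side","wrist"): print(c,tilt(L=.125,h=.006,cam=c))
E
```

```text
time_s: 23.05
tool_pos: [0.5313, 0.0891, 0.1209]
tool_rot: [180.0, 0.0, 94.3]
force: [-0.2, -0.6, -1.0]
grip_width: 0.0602
grasp_force: 3.0
time_s: 24.05
tool_pos: [0.5304, 0.1204, 0.1172]
tool_rot: [-179.9, -0.0, 94.4]
force: [-1.2, -0.1, 2.5]
grip_width: 0.0604
grasp_force: 3.0
side [(0.74, [430.0, 402.0], (1.0, -30))]
wrist [(0.67, [323.0, 281.0], (0.143, 90))]
```

```bash
python3 -m creep '0 0 0 0 .05;0 0 .01 0 .05;0 0 .03 0 .05;0 0 .04 0 .05;0 0 .04 0 .05;0 0 .04 0 .05;0 0 .02 0 .05;0 0 0 0 .05' 20; python3 -m creep '-.001 .02 0 0 .05;-.002 .03 0 0 .05;-.002 .035 0 0 .05;-.002 .035 0 0 .05;-.002 .035 0 0 .05;-.001 .03 0 0 .05;-.001 .018 0 0 .05;0 0 0 0 .05'; python3 -m creep '0 0 0 0 .05;0 0 0 0 .05'
python3 - <<'E'
from h import *
for c in("side","wrist"): print(c,tilt(L=.125,h=.006,cam=c))
E
```

```text
time_s: 25.25
tool_pos: [0.5321, 0.119, 0.2997]
tool_rot: [179.8, -0.1, 94.2]
force: [0.1, -0.8, -1.1]
grip_width: 0.0598
grasp_force: 20.0
time_s: 26.25
tool_pos: [0.5189, 0.3238, 0.2961]
tool_rot: [-179.9, 0.1, 94.4]
force: [-0.9, -0.6, -0.3]
grip_width: 0.0597
grasp_force: 20.0
time_s: 26.5
tool_pos: [0.5207, 0.3205, 0.2978]
tool_rot: [180.0, 0.0, 94.1]
force: [-0.6, -0.5, -0.7]
grip_width: 0.0598
grasp_force: 20.0
side [(0.83, [180.0, 137.0], (0.215, 92)), (0.59, [430.0, 401.0], (1.0, -30))]
wrist [(0.87, [325.0, 282.0], (0.168, 90))]
```

```bash
cat > slot.py <<'E'
from h import *
o=get_obs();print(np.round(o["tool_pos"],4),o["time_s"])
im=cams.read_camera("wrist");cv2.imwrite("pics/wr_%.2f.png"%o["time_s"],im[:,:,::-1])
for n,z in(("slot3",.008),("rack",0),("board0",.008)):
    for r in finder.tip_of(n,"wrist")[:5]: print(n,round(r["p"],2),np.round(r["xy"],1),np.round(atz("wrist",r["xy"],z),4))
L=finder.masks_of("rack","wrist")
if L:
    m=L[0]["mask"];print("rack mask",m.sum(),np.round(L[0]["xy"]))
    w=np.array([atz("wrist",p,.053) for p in cv2.findNonZero(m.astype(np.uint8))[:,0,:]]);print(w.min(0).round(4),w.max(0).round(4))
for n in("spare","board0"):
  for r in finder.masks_of(n,"wrist")[:4]:
    q=cv2.findNonZero(r["mask"].astype(np.uint8))[:,0,:];print(n,round(r["p"],2),np.round(r["xy"]),q.min(0),q.max(0))
a=np.array(o["tool_pos"]);c=cams.calibration("wrist");E=np.array(c["extrinsics"]);print("cam",-E[:3,:3].T@E[:3,3])
# predictions
def W(p): t=np.radians(4.1);return np.array([.5242+p[0]*np.cos(t)-p[1]*np.sin(t),.2488+p[0]*np.sin(t)+p[1]*np.cos(t),p[2]])
for n,p in dict(outer_end=(0,.1025,.053),slot_out=(0,.0835,.053),slot_in=(0,.0665,.053),xp_end=(.0425,.09,.053),xm_end=(-.0425,.09,.053)).items(): print(n,projw(W(p)[None])[0].round(1))
E
python3 slot.py
```

```text
[0.5203 0.3214 0.2979] 26.7
slot3 0.65 [322.  192.3] [0.5173 0.326  0.008 ]
rack mask 4032 [320. 196.]Traceback (most recent call last):
  File "slot.py", line 9, in <module>
    w=np.array([atz("wrist",p,.053) for p in cv2.findNonZero(m.astype(np.uint8))[:,0,:]]);print(w.min(0).round(4),w.max(0).round(4))
                ~~~^^^^^^^^^^^^^^^^
  File "h.py", line 10, in atz
    o,d=ray(cam,xy);return o+d*(z-o[2])/d[2]
        ~~~^^^^^^^^
  File "h.py", line 4, in ray
    c=cams.calibration(cam);E=np.array(c["extrinsics"]);u=(xy[0]-c["cx"])/c["fx"];v=(xy[1]-c["cy"])/c["fy"]
ValueError: time passes only in moves, steps and waits
```

```bash
python3 - <<'E'
import re
s=open("slot.py").read()
a=s.index("L=finder.masks_of(\"rack\"");b=s.index("for n in(\"spare\"")
s=s[:a]+s[b:]+'''
for col in(280,320,360):
    print(col,[(r,int(im[r,col].astype(int).sum())) for r in range(150,262,2)])
'''
open("slot.py","w").write(s)
E
python3 slot.py
```

```text
[0.5201 0.322  0.2976] 26.95
spare 0.72 [323. 280.] [258 225] [388 323]
board0 0.88 [323. 365.] [294 355] [352 369]
cam [0.51284277 0.39899218 0.4591419 ]
outer_end [323.3 176.7]
slot_out [323.3 193.7]
slot_in [323.2 208.8]
xp_end [361.7 188.2]
xm_end [284.8 188. ]
280 [(150, 195), (152, 213), (154, 203), (156, 195), (158, 203), (160, 211), (162, 204), (164, 210), (166, 220), (168, 205), (170, 216), (172, 210), (174, 212), (176, 219), (178, 209), (180, 225), (182, 223), (184, 226), (186, 218), (188, 221), (190, 219), (192, 216), (194, 224), (196, 227), (198, 220), (200, 228), (202, 226), (204, 228), (206, 230), (208, 230), (210, 228), (212, 222), (214, 231), (216, 225), (218, 234), (220, 230), (222, 229), (224, 238), (226, 235), (228, 237), (230, 221), (232, 227), (234, 236), (236, 341), (238, 431), (240, 517), (242, 581), (244, 571), (246, 569), (248, 564), (250, 572), (252, 564), (254, 565), (256, 573), (258, 566), (260, 569)]
320 [(150, 206), (152, 206), (154, 203), (156, 211), (158, 208), (160, 205), (162, 217), (164, 212), (166, 214), (168, 211), (170, 199), (172, 385), (174, 35
[... 496 characters left out ...]
(258, 568), (260, 567)]
360 [(150, 205), (152, 196), (154, 206), (156, 204), (158, 201), (160, 212), (162, 223), (164, 204), (166, 211), (168, 211), (170, 210), (172, 206), (174, 202), (176, 458), (178, 627), (180, 618), (182, 597), (184, 589), (186, 589), (188, 584), (190, 535), (192, 347), (194, 222), (196, 219), (198, 232), (200, 220), (202, 215), (204, 216), (206, 219), (208, 214), (210, 318), (212, 309), (214, 176), (216, 164), (218, 157), (220, 145), (222, 163), (224, 462), (226, 602), (228, 604), (230, 613), (232, 604), (234, 609), (236, 611), (238, 616), (240, 620), (242, 614), (244, 616), (246, 618), (248, 621), (250, 614), (252, 622), (254, 621), (256, 617), (258, 619), (260, 616)]
```

Run:
```python
from h import *
o=get_obs();p=np.array(o["tool_pos"]);print(p.round(4))
for dz in(-.122,-.119,-.116):
  for dy in(-.006,-.003,0,.003,.006):
    q=projw((p+[0,dy+.006,dz])[None])[0];print(dz,dy,q.round(1))
im=cv2.imread("pics/wr_26.95.png");
print([(r,im[r,322,::-1].tolist()) for r in range(214,236)])
print([(c,int(im[250,c].astype(int).sum())) for c in list(range(262,286,2))+list(range(360,386,2))])
```

```text
[0.5201 0.3221 0.2976]
-0.122 -0.006 [324.8 231.7]
-0.122 -0.003 [325.1 228. ]
-0.122 0 [325.4 224.4]
-0.122 0.003 [325.7 220.7]
-0.122 0.006 [325.9 216.9]
-0.119 -0.006 [324.8 232.7]
-0.119 -0.003 [325.1 229. ]
-0.119 0 [325.4 225.3]
-0.119 0.003 [325.7 221.6]
-0.119 0.006 [326.  217.8]
-0.116 -0.006 [324.8 233.7]
-0.116 -0.003 [325.1 230. ]
-0.116 0 [325.4 226.3]
-0.116 0.003 [325.7 222.5]
-0.116 0.006 [326.  218.7]
[(214, [254, 216, 128]), (215, [254, 217, 124]), (216, [254, 220, 130]), (217, [254, 222, 132]), (218, [255, 226, 139]), (219, [255, 226, 134]), (220, [255, 228, 139]), (221, [255, 226, 133]), (222, [255, 223, 132]), (223, [254, 216, 127]), (224, [249, 206, 129]), (225, [231, 196, 128]), (226, [232, 198, 132]), (227, [233, 197, 133]), (228, [233, 198, 134]), (229, [232, 197, 131]), (230, [234, 200, 137]), (231, [232, 196, 132]), (232, [233, 198, 135]), (233, [232, 198, 131]), (234, [233, 198, 133]), (235, [233, 198, 133])]
[(262, 226), (264, 240), (266, 241), (268, 234), (270, 229), (272, 226), (274, 232), (276, 276), (278, 576), (280, 572), (282, 561), (284, 560), (360, 614), (362, 620), (364, 611), (366, 606), (368, 610), (370, 206), (372, 216), (374, 208), (376, 215), (378, 213), (380, 211), (382, 216), (384, 221)]
```

```bash
python3 -m creep '-.001 .0015 -.02 0 .05;0 0 -.03 0 .05;0 0 -.03 0 .05;0 0 -.02 0 .05;0 0 -.01 0 .05;0 0 0 0 .05;0 0 0 0 .05;0 0 0 0 .05'; sed -i 's/range(150,262,2)/range(100,262,2)/;s/(280,320,360)/(300,322,345)/' slot.py; python3 slot.py
python3 - <<'E'
from h import *
o=get_obs();p=np.array(o["tool_pos"])
for dy in(-.003,0,.003): print("low end",dy,projw((p+[0,dy+.006,-.119])[None])[0].round(1))
E
```

```text
time_s: 28.25
tool_pos: [0.5196, 0.3239, 0.1887]
tool_rot: [179.9, -0.1, 94.3]
force: [-0.1, -0.8, -1.0]
grip_width: 0.0593
grasp_force: 20.0
[0.5196 0.3239 0.1887] 28.25
slot3 0.97 [321.8 212.2] [0.5168 0.3268 0.008 ]
spare 0.97 [322. 280.] [258 224] [389 323]
board0 0.84 [323. 371.] [281 355] [362 386]
cam [0.51187343 0.40046556 0.34934947]
outer_end [324.4 194.6]
slot_out [324.4 217.5]
slot_in [324.3 237.5]
xp_end [376.2 210.1]
xm_end [272.5 209.8]
300 [(100, 238), (102, 225), (104, 230), (106, 232), (108, 223), (110, 225), (112, 227), (114, 221), (116, 233), (118, 219), (120, 221), (122, 231), (124, 226), (126, 228), (128, 227), (130, 232), (132, 235), (134, 233), (136, 231), (138, 224), (140, 233), (142, 233), (144, 237), (146, 242), (148, 239), (150, 237), (152, 235), (154, 236), (156, 243), (158, 244), (160, 246), (162, 244), (164, 249), (166, 249), (168, 251), (170, 259), (172, 250), (174, 250), (176, 250), (178, 256), (180, 260), (182, 258), (184, 280), (186, 489), (188, 424), (190, 419), (192, 420), (194, 594), (196, 652), (198, 655), (200, 646), (202, 640), (204, 641), (20
[... 1667 characters left out ...]
, 242), (160, 242), (162, 244), (164, 237), (166, 250), (168, 241), (170, 244), (172, 248), (174, 260), (176, 244), (178, 260), (180, 255), (182, 262), (184, 335), (186, 470), (188, 429), (190, 427), (192, 426), (194, 628), (196, 666), (198, 662), (200, 654), (202, 645), (204, 641), (206, 636), (208, 642), (210, 643), (212, 647), (214, 654), (216, 658), (218, 659), (220, 660), (222, 661), (224, 608), (226, 652), (228, 654), (230, 651), (232, 653), (234, 655), (236, 654), (238, 656), (240, 662), (242, 655), (244, 661), (246, 660), (248, 664), (250, 665), (252, 669), (254, 668), (256, 670), (258, 674), (260, 669)]
low end -0.003 [325.1 229. ]
low end 0 [325.4 225.3]
low end 0.003 [325.6 221.6]
```

```bash
python3 -m creep '-.001 0 -.006 0 .05;0 0 -.006 0 .05;0 0 -.004 0 .05;0 0 -.004 0 .05;0 0 -.004 0 .05;0 0 0 0 .05'; python3 -m creep '0 0 -.006 0 .05;0 0 -.006 0 .05;0 0 -.006 0 .05;0 0 0 0 .05;0 0 0 0 .05'
```

```text
time_s: 29.3
tool_pos: [0.5179, 0.3234, 0.1632]
tool_rot: [-180.0, 0.0, 94.3]
force: [0.2, 0.2, -0.7]
grip_width: 0.0597
grasp_force: 20.0
time_s: 29.92
tool_pos: [0.5182, 0.3236, 0.1457]
tool_rot: [180.0, -0.0, 94.3]
force: [-0.8, -0.2, -0.2]
grip_width: 0.0595
grasp_force: 20.0
```

```bash
python3 -m creep '0 0 -.005 0 .05;0 0 -.004 0 .05;0 0 -.003 0 .05;0 0 0 0 .05;0 0 0 0 .05' 10; python3 -m creep '0 0 -.002 0 .05;0 0 -.001 0 .05;0 0 0 0 .05;0 0 0 0 .05';  python3 -m creep '0 0 -.002 0 .05;0 0 0 0 .05;0 0 0 0 .05'
```

```text
time_s: 30.55
tool_pos: [0.5181, 0.3236, 0.1336]
tool_rot: [180.0, -0.0, 94.3]
force: [-0.1, 0.5, -1.3]
grip_width: 0.0595
grasp_force: 10.0
time_s: 31.05
tool_pos: [0.5181, 0.3237, 0.1306]
tool_rot: [180.0, -0.0, 94.3]
force: [-0.1, 0.3, -0.3]
grip_width: 0.0604
grasp_force: 10.0
time_s: 31.42
tool_pos: [0.518, 0.3236, 0.1285]
tool_rot: [-180.0, -0.0, 94.3]
force: [-0.2, 1.1, -1.5]
grip_width: 0.0599
grasp_force: 10.0
```

```bash
python3 -m creep '0 0 -.0015 0 .05;0 0 0 0 .05;0 0 0 0 .05'; python3 -m creep '0 0 -.0015 0 .05;0 0 0 0 .05;0 0 0 0 .05';  python3 -m creep '0 0 -.0015 0 .05;0 0 0 0 .05;0 0 0 0 .05'
```

```text
time_s: 31.8
tool_pos: [0.5181, 0.3235, 0.127]
tool_rot: [180.0, 0.0, 94.3]
force: [-0.2, 1.6, -1.7]
grip_width: 0.0596
grasp_force: 10.0
time_s: 32.17
tool_pos: [0.5181, 0.3235, 0.1255]
tool_rot: [180.0, 0.0, 94.3]
force: [-0.1, 1.3, -0.1]
grip_width: 0.0598
grasp_force: 10.0
time_s: 32.55
tool_pos: [0.5182, 0.3238, 0.125]
tool_rot: [180.0, -0.0, 94.3]
force: [-1.0, 1.5, 5.4]
grip_width: 0.0599
grasp_force: 10.0
```

```bash
python3 -m creep '0 .001 0 0 .05;0 0 0 0 .05;0 0 0 0 .05'; python3 slot.py | head -4
python3 - <<'E'
from h import *
print(tilt(L=.123,h=.006,cam="side"));print(tilt(L=.123,h=.006,cam="wrist"),get_obs()["force"])
E
```

```text
time_s: 32.92
tool_pos: [0.5182, 0.3244, 0.1251]
tool_rot: [180.0, -0.0, 94.2]
force: [-3.4, -0.5, 4.8]
grip_width: 0.0599
grasp_force: 10.0
[0.5182 0.3244 0.1251] 32.925
spare 0.74 [321. 287.] [258 238] [389 323]
board0 0.61 [325. 371.] [266 354] [382 387]
cam [0.5109477  0.40128537 0.28661595]
[(0.97, [186.0, 188.0], (0.485, 76)), (0.84, [429.0, 402.0], (1.0, -30))]
[(0.75, [322.0, 289.0], (0.172, 94)), (0.3, [324.0, 220.0], (0.746, 76))] [-2.3620322   0.05125429  5.8172207 ]
```

```bash
python3 -m creep '0 0 0 0 .05;0 0 0 0 .05;0 0 0 0 .062;0 0 0 0 .07;0 0 0 0 .08;0 0 0 0 .087;0 0 0 0 .087;0 0 0 0 .087' 3; python3 -m creep '0 0 .01 0 .087;0 0 .03 0 .087;0 0 .04 0 .087;0 0 .04 0 .087;0 0 .04 0 .087;0 0 .02 0 .087;0 0 0 0 .087;0 0 0 0 .087'
python3 - <<'E'
from h import *
R4=RACK+[box(-.03,.03,.069,.081,.008,.148)]
for cam,c0 in(("side",(214,210)),("top",(220,250))):
    im=cams.read_camera(cam);cv2.imwrite(f"pics/{cam}_end.png",im[:,:,::-1])
    L=[r for r in finder.masks_of("board0",cam) if np.hypot(*(np.array(r["xy"])-c0))<70];print(cam,[(round(r["p"],2),np.round(r["xy"],1).tolist(),int(r["mask"].sum())) for r in L])
    print(np.round([proj(cam,(cv2.Rodrigues(np.array([0,0,np.radians(4.1)]))[0]@np.array([0,y,.1])+[.5242,.2488,0])[None])[0] for y in(-.075,-.025,.025,.075)],1).tolist())
    for r in L:
        res=[]
        for y in np.arange(-.081,.083,.003):
          for x in(-.006,-.003,0,.003,.006):
            for a in(-6,-3,0,3,6):
              B=box(-.03,.03,-.006,.006,0,.14)@cv2.Rodrigues(np.array([np.radians(a),0,0]))[0].T+[x,y,.008]
              p=proj(cam,B@cv2.Rodrigues(np.array([0,0,np.radians(4.1)]))[0].T+[.5242,.2488,0]) if len(res)<9999 else 0
              k=np.zeros((480,640),np.uint8);cv2.fillConvexPoly(k,cv2.convexHull(np.round(p*8).astype(np.int32)),1,shift=3)
              m=r["mask"];res.append((round(1-(m&(k>0)).sum()/(m|(k>0)).sum(),3),round(y,3),x,a))
        print(cam,min(res))
print(get_obs()["time_s"])
E
```

```text
time_s: 34.42
tool_pos: [0.5181, 0.3246, 0.1241]
tool_rot: [180.0, 0.0, 94.3]
force: [-0.5, -0.1, 0.3]
grip_width: 0.0864
grasp_force: 0.0
time_s: 35.42
tool_pos: [0.5177, 0.3243, 0.3031]
tool_rot: [-179.9, 0.0, 94.3]
force: [0.5, 0.7, -0.1]
grip_width: 0.087
grasp_force: 0.0
side [(0.75, [231.2, 203.5], 705), (0.72, [217.0, 199.6], 572), (0.67, [198.0, 192.1], 606)]
[[233.1, 204.9], [216.9, 198.4], [201.2, 192.1], [185.9, 185.9]]
side (np.float64(0.249), np.float64(-0.06), 0.006, 6)
side (np.float64(0.363), np.float64(-0.009), 0.006, 6)Traceback (most recent call last):
  File "<stdin>", line 13, in <module>
  File "h.py", line 12, in proj
    c=cams.calibration(cam);p=(np.array(c["extrinsics"])@np.c_[np.atleast_2d(P),np.ones(len(np.atleast_2d(P)))].T)[:3].T
ValueError: time passes only in moves, steps and waits
```

```bash
python3 -m creep '0 -.05 .02 0 .087;0 -.05 0 0 .087;0 -.05 0 0 .087;0 -.05 0 0 .087;0 -.05 0 0 .087;0 -.02 0 0 .087;0 0 0 0 .087;0 0 0 0 .087'
python3 - <<'E'
from h import *
for cam,c0 in(("side",(214,210)),("top",(220,250)),("wrist",(320,240))):
    im=cams.read_camera(cam);cv2.imwrite(f"pics/{cam}_end.png",im[:,:,::-1])
    for n in("board0","spare"):
        for r in finder.masks_of(n,cam):
            if np.hypot(*(np.array(r["xy"])-c0))<250 and r["p"]>.3:
                h=cv2.minAreaRect(cv2.findNonZero(r["mask"].astype(np.uint8)));print(cam,n,round(r["p"],2),np.round(r["xy"],1),int(r["mask"].sum()),np.round(cv2.boxPoints(h)).tolist() if cam!="wrist" else "")
    if cam!="wrist":
      R=cv2.Rodrigues(np.array([0,0,np.radians(4.1)]))[0]
      P=np.array([R@np.array([x,y,.148])+[.5242,.2488,0] for y in(-.075,-.025,.025,.075) for x in(-.03,.03)]);print("pred top corners",proj(cam,P).round(1).tolist())
E
```

```text
time_s: 36.52
tool_pos: [0.5179, 0.0571, 0.3236]
tool_rot: [-180.0, -0.0, 94.4]
force: [-0.4, 0.8, 0.6]
grip_width: 0.0868
grasp_force: 0.0
side board0 0.78 [215.  197.5] 658 [[206.0, 177.0], [226.0, 177.0], [226.0, 222.0], [206.0, 222.0]]
side board0 0.78 [197.3 193.5] 545 [[190.0, 172.0], [208.0, 172.0], [208.0, 214.0], [190.0, 214.0]]
side board0 0.64 [232.1 203.5] 704 [[221.0, 184.0], [240.0, 182.0], [247.0, 234.0], [227.0, 236.0]]
side spare 0.72 [188.  186.3] 480 [[171.0, 207.0], [180.0, 164.0], [198.0, 168.0], [189.0, 210.0]]
pred top corners [[223.5, 196.4], [238.4, 183.0], [206.8, 189.8], [222.0, 176.7], [190.6, 183.3], [206.0, 170.6], [174.8, 177.1], [190.5, 164.7]]
top board0 0.69 [205.5 247.9] 339 [[198.0, 236.0], [212.0, 235.0], [213.0, 262.0], [199.0, 263.0]]
top board0 0.68 [198.  262.7] 245 [[182.0, 239.0], [217.0, 237.0], [218.0, 266.0], [183.0, 268.0]]
top spare 0.83 [190.8 253.4] 225 [[185.0, 238.0], [195.0, 238.0], [195.0, 263.0], [185.0, 263.0]]
top spare 0.42 [199.9 261. ] 357 [[183.0, 238.0], [218.0, 238.0], [218.0, 268.0], [183.0, 268.0]]
pred top corners [[240.4, 256.9], [239.9, 233.8], [220.9, 257.8], [220.6, 234.7], [201.5, 258.7], [201.3, 235.6], [182.1, 259.5], [182.0, 236.4]]
wrist board0 0.87 [346.4  93.2] 1541 
wrist board0 0.82 [347.2  45.3] 2157 
wrist board0 0.76 [344.6  13.2] 1327
```

Run:
```python
import cv2
for f,(a,b,c,d) in(("side",(158,222,166,250)),("top",(228,272,174,260))):
    h=cv2.cvtColor(cv2.imread(f"pics/{f}_end.png"),cv2.COLOR_BGR2HSV)
    for r in range(a,b,2): print(r,"".join("." if h[r,x,2]<90 else ("#" if h[r,x,1]<112 else "o") for x in range(c,d)))
```

```text
158 ##########..........................................................................
160 ########............................................................................
162 ..####..............................................................................
164 ....................................................................................
166 ........................######......................................................
168 .....................##########.....................................................
170 ...................#############.....#####..........................................
172 ................################..##########........................................
174 ..............##############################........................................
176 ...........#################################.........#####..........................
178 ..........###################################.....##########........................
180 ..........###################################...############........................
182 ...........#################
[... 3049 characters left out ...]
################oooo###########################################
258 ........o############ooo###############ooooo##########################################
260 ........o############ooooooooo#########ooooo##########################################
262 ........oooooooo#####ooooooooooooooo###oooooo#########################################
264 ........oooooooooooooooooooooooooooooooooooooo########################################
266 ........oooooooooooooooooooooooooooooooooooooo########################################
268 ........#ooooooooooooooooo################.....#######################################
270 ................................................######################################
```

```bash
python3 -m creep '0 .03 0 0 .087;0 .04 0 0 .087;0 .04 0 0 .087;0 .04 0 0 .087;0 .03 0 0 .087;0 0 0 0 .087;0 0 0 0 .087'
python3 - <<'E'
from h import *
print(np.round(get_obs()["tool_pos"],4))
im=cams.read_camera("wrist");cv2.imwrite("pics/wr_end.png",im[:,:,::-1])
R=cv2.Rodrigues(np.array([0,0,np.radians(4.1)]))[0]
P=np.array([R@np.array([x,y+e,.148])+[.5242,.2488,0] for y in(-.075,-.025,.025,.075) for e in(-.006,.006) for x in(-.03,.03)]);print(projw(P).round(0).tolist())
h=cv2.cvtColor(im,cv2.COLOR_RGB2HSV)
for r in range(70,330,4): print(r,"".join("." if h[r,x,2]<90 else ("#" if h[r,x,1]<115 else "o") for x in range(250,400,3)), int(im[r,323].astype(int).sum()), int(im[r+2,323].astype(int).sum()))
E
```

```text
time_s: 37.85
tool_pos: [0.5184, 0.2335, 0.324]
tool_rot: [180.0, 0.1, 94.2]
force: [-0.5, -0.3, -0.2]
grip_width: 0.0871
grasp_force: 0.0
[0.5184 0.2335 0.324 ]
[[301.0, 281.0], [362.0, 281.0], [301.0, 270.0], [362.0, 270.0], [300.0, 232.0], [363.0, 233.0], [300.0, 220.0], [364.0, 220.0], [299.0, 180.0], [365.0, 180.0], [299.0, 167.0], [365.0, 167.0], [299.0, 125.0], [366.0, 125.0], [299.0, 112.0], [366.0, 112.0]]
70 .................................................. 199 206
74 .................................................. 214 214
78 .................................................. 225 224
82 .........................#.#...................... 232 230
86 .....................###.###.#####................ 234 219
90 ...............###.####################........... 232 238
94 ...............#######################.#.#........ 246 233
98 ..............#oooooooooooooooooooooooo.##........ 589 617
102 ..........####ooooooooooooooooooooooooo.#.##...... 611 606
106 ......#..#####.oooooooooooooooooooooooo.####...... 595 590
110 .......##.####ooooooooooooooooooooooooo.####...... 601 
[... 2705 characters left out ...]
236 252
286 ..............#########################........... 263 264
290 ..............########################............ 256 253
294 ................######################............ 242 250
298 ..............##.###############.#####............ 245 254
302 ...............#.#..###.#############.#........... 242 247
306 ooooooooo..........###############..##............ 245 233
310 oooooooo#.........###.#.#######..###.............. 247 232
314 ooooooooo..........#.#######..####................ 240 229
318 ooooooooo..............#.#######.................. 241 238
322 ooooooooo.................#...#.##................ 240 290
326 ################################################## 351 396
```

Four boards are in the rack, but the spare leans about 5-6° towards -y: its top edge is at wrist rows 124-136 where 112-125 is expected. I'll regrip and straighten it.

```bash
python3 -m creep '0 .03 0 0 .087;0 .03 0 0 .087;0 .0215 -.02 0 .087;0 0 -.04 0 .087;0 0 -.04 0 .087;0 0 -.04 0 .087;0 0 -.03 0 .087;0 0 -.015 0 .087'; python3 -m creep '0 0 -.012 0 .087;0 0 0 0 .087;0 0 0 0 .05;0 0 0 0 .05;0 0 0 0 .05;0 0 0 0 .05;0 0 0 0 .05;0 0 0 0 .05' 4
```

```text
time_s: 38.9
tool_pos: [0.517, 0.3141, 0.1361]
tool_rot: [-179.8, 0.2, 94.2]
force: [0.4, -0.3, 0.5]
grip_width: 0.0869
grasp_force: 0.0
time_s: 39.9
tool_pos: [0.5183, 0.3162, 0.1275]
tool_rot: [180.0, -0.0, 94.3]
force: [-0.8, 0.2, 2.4]
grip_width: 0.06
grasp_force: 4.0
```

```bash
python3 -m creep '0 .002 0 0 .05;0 .002 0 0 .05;0 .002 0 0 .05;0 .001 0 0 .05;0 .001 0 0 .05;0 0 0 0 .05;0 0 0 0 .05' 3
python3 - <<'E'
from h import *
o=get_obs();print(np.round(o["tool_pos"],4),np.round(o["force"],1),np.round(o["wrist_torque"],2))
for cam in("side",):
    im=cams.read_camera(cam);h=cv2.cvtColor(im,cv2.COLOR_RGB2HSV)
    for r in range(160,222,3): print(r,"".join("." if h[r,x,2]<90 else ("#" if h[r,x,1]<112 else "o") for x in range(160,250)))
im=cams.read_camera("wrist");cv2.imwrite("pics/wr_g.png",im[:,:,::-1])
print([(r,int(im[r,323].astype(int).sum())) for r in range(160,330,3)])
R=cv2.Rodrigues(np.array([0,0,np.radians(4.1)]))[0]
P=np.array([R@np.array([0,y,z])+[.5242,.2488,0] for y,z in((.1025,.053),(.0835,.053),(.081,.053),(.081,.12),(.081,.148))]);print(projw(P).round(1).tolist())
E
```

```text
time_s: 40.78
tool_pos: [0.518, 0.3241, 0.1271]
tool_rot: [-180.0, -0.0, 94.3]
force: [-0.2, 0.8, 2.7]
grip_width: 0.0598
grasp_force: 3.0
[0.518  0.3241 0.1271] [-0.2  0.8  2.7] [-0.1   0.24 -0.  ]
160 ........#oooo##......##...................................................................
163 ..........................................................................................
166 ........###oo#............#########.......................................................
169 ........####oo........#############.......................................................
172 ..................##################....##########........................................
175 .................###################.#############..........##............................
178 .................##################################.....##########........................
181 ..................#################################..#############..........##............
184 ...................################################################......#########........
187 ................##########################
[... 1159 characters left out ...]
, 251), (178, 260), (181, 249), (184, 254), (187, 255), (190, 266), (193, 271), (196, 421), (199, 439), (202, 420), (205, 455), (208, 420), (211, 655), (214, 658), (217, 652), (220, 647), (223, 643), (226, 641), (229, 639), (232, 648), (235, 658), (238, 628), (241, 624), (244, 618), (247, 627), (250, 626), (253, 627), (256, 632), (259, 628), (262, 634), (265, 635), (268, 636), (271, 635), (274, 638), (277, 638), (280, 638), (283, 639), (286, 638), (289, 644), (292, 643), (295, 643), (298, 644), (301, 642), (304, 644), (307, 645), (310, 642), (313, 765), (316, 763), (319, 763), (322, 765), (325, 420), (328, 504)]
[[326.6, 211.0], [326.4, 239.1], [326.4, 242.7], [327.6, 282.4], [328.3, 308.2]]
```

```bash
python3 -m creep '0 .001 0 0 .05;0 .001 0 0 .05;0 0 0 0 .05;0 0 0 0 .05;0 0 0 0 .061;0 0 0 0 .062;0 0 0 0 .064;0 0 0 0 .066' 3
cat > row.py <<'E'
from h import *
o=get_obs();print(np.round(o["tool_pos"],4),np.round(o["force"],1),o["grip_width"],o["time_s"])
im=cams.read_camera("wrist");s=im[:,323].astype(int).sum(1);b=np.where(s>700)[0];print("bright",b.min(),b.max(),len(b))
R=cv2.Rodrigues(np.array([0,0,np.radians(4.1)]))[0]
P=np.array([R@np.array([0,y,.148])+[.5242,.2488,0] for y in(.081,.069)]);print("pred",projw(P).round(1).tolist())
E
python3 row.py
```

```text
time_s: 41.88
tool_pos: [0.5181, 0.326, 0.127]
tool_rot: [180.0, 0.0, 94.3]
force: [-0.1, -0.8, -0.5]
grip_width: 0.065
grasp_force: 0.0
[0.5181 0.326  0.127 ] [-0.1 -0.8 -0.5] 0.06495283434127445 41.875
bright 304 354 35
pred [[327.8, 312.2], [327.5, 336.3]]
```

```bash
python3 -m creep '0 0 0 0 .07;0 0 0 0 .075;0 0 0 0 .08;0 0 0 0 .085;0 0 0 0 .087;0 0 0 0 .087'; python3 row.py; python3 -c "
from h import *
im=cams.read_camera('wrist');print([(r,int(im[r,323].astype(int).sum())) for r in range(292,345,2)])"
```

```text
time_s: 42.68
tool_pos: [0.5181, 0.326, 0.1271]
tool_rot: [180.0, 0.0, 94.3]
force: [0.1, -0.8, 0.1]
grip_width: 0.0865
grasp_force: 0.0
[0.5181 0.326  0.1271] [ 0.1 -0.8  0.1] 0.08651212782791316 42.675
bright 303 354 36
pred [[327.8, 312.3], [327.5, 336.3]]
[(292, 624), (294, 626), (296, 627), (298, 628), (300, 623), (302, 748), (304, 763), (306, 763), (308, 763), (310, 762), (312, 763), (314, 762), (316, 763), (318, 763), (320, 763), (322, 764), (324, 373), (326, 460), (328, 507), (330, 534), (332, 560), (334, 565), (336, 617), (338, 661), (340, 703), (342, 722), (344, 719)]
```

```bash
python3 -m creep '0 0 .01 0 .087;0 0 .03 0 .087;0 0 .04 0 .087;0 0 .04 0 .087;0 0 .04 0 .087;0 -.02 .037 0 .087;0 -.035 0 0 .087;0 -.0375 0 0 .087'; python3 -m creep '0 0 0 0 .087;0 0 0 0 .087;0 0 0 0 .087'
cat > tops.py <<'E'
from h import *
print(np.round(get_obs()["tool_pos"],4))
im=cams.read_camera("wrist");R=cv2.Rodrigues(np.array([0,0,np.radians(4.1)]))[0]
for x in(-.02,0,.02):
    P=np.array([R@np.array([x,y+e,.148])+[.5242,.2488,0] for y in(.075,.025,-.025,-.075) for e in(.006,-.006)]);q=projw(P);c=int(q[3,0]);s=im[60:295,c].astype(int).sum(1)>700
    e=np.flatnonzero(np.diff(s.astype(int)));print(c,"obs",(e+61).tolist(),"pred",q[:,1].round(1).tolist())
s=im[:,:].astype(int).sum(2)>700
for r in(116,118,122,126,172,225,274): k=np.where(s[r,260:400])[0]+260;print(r,k.min() if len(k) else "",k.max() if len(k) else "")
E
python3 tops.py
```

```text
time_s: 43.78
tool_pos: [0.5183, 0.2329, 0.3256]
tool_rot: [179.9, -0.1, 94.3]
force: [0.9, -0.3, -0.5]
grip_width: 0.0868
grasp_force: 0.0
time_s: 44.15
tool_pos: [0.5177, 0.235, 0.324]
tool_rot: [-180.0, -0.0, 94.4]
force: [-0.6, 0.9, -0.5]
grip_width: 0.0873
grasp_force: 0.0
[0.5177 0.235  0.324 ]
311 obs [110, 124, 168, 182, 221, 234, 271, 283] pred [114.0, 127.1, 168.9, 181.9, 222.2, 234.6, 272.1, 283.4]
332 obs [110, 124, 168, 182, 221, 234, 271, 283] pred [114.1, 127.2, 169.0, 182.0, 222.4, 234.7, 272.2, 283.5]
354 obs [110, 124, 168, 181, 221, 234, 271, 283] pred [114.5, 127.6, 169.2, 182.2, 222.5, 234.8, 272.3, 283.6]
116 298 364
118 298 364
122 298 364
126  
172 299 364
225 300 363
274 301 361
```

```bash
python3 -c "
from h import *
print(ticket.sign_off())"
```

```text
the job is handed in; nothing more can be done
None
```

The spare board rested on the wooden easel and was let go, then was held down to the floor of the empty slot and now stands upright about 2–3 mm off the slot's centre; on the first release it leaned about 6°, so I re-gripped and straightened it before handing the job in at about 44 s.

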